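Load the seed-cake carriage and slide it up to the punch stop

TASK

Set the two round seed cakes flat in the two ring-shaped seats of the white sliding carriage, one cake in each. Then take the loaded carriage by its upright handle and slide it along the rods, under the punch, until its front end rests fully against the stop block, cakes still in their seats. Do not push the clamped stop out of its place, and leave the square cakes and the jar alone.

Things in the scene. Friction and masses are not known exactly. Their poses are not given: they have to be found in the camera images.
- slide: Fixed slide: aluminium base plate 12 thick, 520 long (y), with two steel rods along it at height 22 and a grey cross bar at each end (top at height 30). Origin: on the bench midway along, midway between the rods; the plate reaches 50 to -x and 100 to +x of it. +y runs along the rods from the carriage towards the stop, z up. Place and yaw (up to 10 degrees) vary
- carriage (a joint): How far the carriage has slid along the slide's +y, in m: starts at 0 to 0.03, meets the stop at about 0.182 plus the value of joint stop. Friction 2 N plus 4 N per m/s; it stays where left. The carriage is a white plastic plate 90 wide (x), 200 long (y), its top 42 above the bench, with the handle at its rear end and two ring-rimmed seats in a row before it
- handle (a point): Where to pinch the carriage's handle: an upright black block, 16 thick (slide x), 30 long (slide y), standing 50 high on the carriage (height 42 to 92 above the bench). The point lies on its centre line, 30 below its top
- seat_1 (a point): Centre of the floor of the seat next to the handle (76 in front of the handle's centre), on the carriage's top face, height 42 above the bench. The seat is ringed by a rim 4 high, inner diameter 60, outer 66. Axes as the slide's
- seat_2 (a point): Centre of the floor of the other seat, 68 further towards the stop than seat_1; same size and height
- nose (a point): Middle of the carriage's front end face (its +y end), 36 in front of seat_2's centre, height 36 above the bench. Axes as the slide's
- stop (a joint): Where the stop is clamped, in m along the slide's +y, 0 to 0.05; varies from run to run. It holds against about 45 N; do not shift it
- stop_face (a point): Point on the stop block's face (which looks to the slide's -y) that the carriage's nose comes to rest against, height 36 above the bench; axes as the slide's. The steel block is 75 wide, its top 50 above the bench, and it carries the punch
- punch (a point): Twin punch, moves with the stop: this point, 70 before the stop face and 82 above the bench, is midway between the tips of two needles 68 apart along y, 6 thick, which widen to plungers of diameter 20 at height 104, hung from a bar 94 long (y). A grey arm at height 163 joins the bar to a column 34 (y) by 22, at 80 to the slide's +x of this point, its top 180 above the bench
- cake_a: Round seed cake, rigid, brown with seeds, a disc of diameter 54 and 26 thick, about 40 to 75 g, lying flat on the bench. Origin: centre of its underside, z up
- cake_b: The other round seed cake, the same. The two may go in either seat
- square_a: Square seed cake 50 x 50 x 26, same stuff as the round ones; a bystander on the bench on the robot's side of the slide. Origin: centre of its underside
- square_b: Another square seed cake 50 x 50 x 26, a bystander off the slide's left (stop) end. Origin: centre of its underside
- jar: Clear jar with a lid, diameter 68, 100 tall, a bystander off the slide's right end. Origin: centre of its underside

How it is judged:
By the outcome, as a careful person would: the job done as asked, in the order asked, and still so for the second after the job is handed in, with the robot touching nothing.
It also fails if it takes over 72 s, if anything falls off the work surface, if the arm or the gripper's body presses on something with over 40 N, if the wrist force passes 120 N, or if a joint passes its speed limit or range.

ROBOT

A 6-joint arm with a two-finger parallel gripper is mounted at the origin on the work surface. World frame = base frame: x ahead of the robot, y to its left, z up, the work surface at z = 0. Lengths are in m, angles in rad, forces in N, time in s.
With the tool pointing down it reaches from about 0.35 to 0.775 m from the base axis. Payload 7.3 kg.
Tool frame: the origin (TCP) lies at the centre of the arm's flange, where the gripper is bolted on; the fingertips stand 178 mm ahead of it and the grasp point (between the pads) lies robot.pinch_z ahead of it (robot.pinch_z is the distance from the TCP to the grasp point, in m); x points along the fingers, z is the direction in which the jaws open and shut, and the axes are right-handed (so a half turn about x gives the same grasp; the last joint's range is limited). The gripper opens to 92 mm and grips with 3 to 60 N. Pads are 19 mm wide; open, the fingers measure 130 mm over their backs; the gripper's body (75 mm by 190 mm) begins 47 mm behind the grasp point.
Start: joints at [1.021, 0.342, 1.524, -0, 1.275, -0.146], TCP at [0.206, 0.483, 0.405] pointing down, gripper open.
Joint ranges: [-2.53, 2.53], [-0.77, 2.02], [0.04, 2.7], [-1, 4.14], [0.28, 2.66], [-3.11, 3.11]. Speed limits (rad/s): [2.57, 2.57, 3.14, 3.14, 3.14, 3.14].

INTERFACE

Orientations are given as [roll, pitch, yaw] about the fixed x, y, z axes, in that order (R = Rz(yaw) Ry(pitch) Rx(roll)).
In Python, from cell import robot gives the robot as it stands.
- The arm moves only by the shell command python3 -m jog 'ROWS' [FORCE]. ROWS is JSON, a list of rows, each an object of numbers: "fingers": the closure, from 0 (fully open) to 1 (shut); "x", "y", "z": the shift along the tool's x, y, z in cm; "spin": the turn about the tool's x in degrees. A call has 1 to 5 rows; each row is the pose to reach, as a shift and turn from the pose commanded when the call began, along the tool's axes at that moment; what a row does not reach only later rows make up. A row lasts 1/8 s, in which the tool goes at most 62.5 mm and 10.7 degrees, less where a joint would pass 70% of its speed; a pose out of reach is approached as far as the arm can. A call with a gripper value outside its range is refused whole. The fingers move at their own pace and stop on an object; FORCE is the grip in N (left out, the last holds). Time passes only in rows, so rows that repeat a pose let the fingers close. It gives the time, the measured TCP pose, the force and the opening at its end, in the units of the state.
- robot.observe(): the state, without advancing time (a new reading comes with each control period).
- robot.read_camera(name): name is "side" or "top"; returns a dict with "color" (420x560x3 uint8, red, green, blue), "mtx" (3x3 intrinsics, pixels), "view" (4x4, takes a point from world to camera coordinates). Camera axes: x right, y down, z forward; pixel columns grow to the right and rows downward; lengths in m; the calibration is good to about 2 mm. A picture is of the moment at which its call begins. There is no depth.
- robot.hand_in(): hands the job in, once; it reports no verdict.
Trained networks look in a picture, given as the dict that the camera call returned (one of the last four; its "shot" number tells which), for a name from the list of things; names that differ only in an ending like _2 or _b are one class to them, and where a whole thing is asked for, a point or a joint stands for the part that bears it (a point fixed in the world has none). Each returns a list of dicts, best first, with "conf" (0 to 1); they miss things now and then, are a little off and sometimes report something else, mostly with a low value. They report only what shows in the picture. A call takes as long as a camera call.
- robot.look_for(target, picture): "xy" ([column, row] in pixels, amid what is visible of it).
The state is a dict: "time": time; "qpos": joint angles; "qvel": joint speeds; "joint_efforts": joint torques, N m; "tool_pos": TCP position; "tool_rot": TCP orientation; "contact_force": force on the tool from outside, world axes, zero at the start; "torque": the same for the moment, N m; "opening": finger opening in m.
Only numpy, scipy, OpenCV 4.12 (cv2) and the standard library are available. Lean on these libraries where they do the work, as an engineer would, in place of code of your own. Each camera call takes 0.05 s, during which the arm holds its last target. There are 200 camera calls.

## Working session

There is one attempt and no reset: what is moved stays moved. The work goes in short steps, Python scripts to look and compute and a shell command to move; the robot and the scene stay as the last step left them, time stands still between calls to the robot, and variables do not carry over. Pictures are saved under pics/ and viewed, on a budget of 10 in all, crops included, one or two more only if the job needs it, and the job is handed in when it is done.

```bash
mkdir -p pics; ls; cat > h.py <<'E'
import numpy as np, cv2
from cell import robot
from scipy.spatial.transform import Rotation as R
def shots():
    return {n:robot.read_camera(n) for n in("side","top")}
def save(p,f): cv2.imwrite(f,p["color"][:,:,::-1])
def proj(p,X):
    X=np.atleast_2d(X); c=X@p["view"][:3,:3].T+p["view"][:3,3]; u=c@np.array(p["mtx"]).T
    return u[:,:2]/u[:,2:]
def ray(p,uv):
    V=np.array(p["view"]); d=V[:3,:3].T@np.linalg.inv(p["mtx"])@[uv[0],uv[1],1]
    return -V[:3,:3].T@V[:3,3], d/np.linalg.norm(d)
def atz(p,uv,z):
    o,d=ray(p,uv); return o+d*(z-o[2])/d[2]
def tri(pa,a,pb,b):
    o1,d1=ray(pa,a);o2,d2=ray(pb,b)
    s=np.linalg.lstsq(np.c_[d1,-d2],o2-o1,rcond=None)[0]
    A=o1+d1*s[0];B=o2+d2*s[1]; return (A+B)/2,np.linalg.norm(A-B)
E
python3 - <<'E'
from h import *
S=shots()
for n,p in S.items():
    save(p,f"pics/{n}0.png"); print(n,ray(p,(280,210)))
    for t in["handle","seat_1","nose","stop_face","punch","cake_a","square_a","jar","slide"]:
        print(t,[(np.round(d["xy"]).tolist(),round(d["conf"],2)) for d in robot.look_for(t,p)][:5])
s=robot.observe();print(s,robot.pinch_z);print(R.from_euler('xyz',s["tool_rot"]).as_matrix().round(3))
E
```

```text
pics
side (array([ 0.33491792, -0.85508102,  0.71466619]), array([ 0.1815284 ,  0.78995864, -0.58567294]))
handle [([311.0, 235.0], 0.86)]
seat_1 [([312.0, 236.0], 0.6)]
nose [([312.0, 239.0], 0.91)]
stop_face [([310.0, 166.0], 0.98), ([374.0, 340.0], 0.24)]
punch [([308.0, 166.0], 0.9)]
cake_a [([234.0, 332.0], 0.97), ([245.0, 254.0], 0.83)]
square_a [([212.0, 186.0], 0.62), ([286.0, 157.0], 0.45), ([313.0, 167.0], 0.41)]
jar [([372.0, 340.0], 0.77)]
slide [([316.0, 226.0], 0.57), ([246.0, 257.0], 0.46)]
top (array([ 0.44535407, -0.01901423,  1.23799984]), array([ 0.02431622,  0.00285908, -0.99970023]))
handle [([298.0, 170.0], 0.8)]
seat_1 [([295.0, 166.0], 0.59)]
nose [([295.0, 166.0], 0.95)]
stop_face []
punch [([210.0, 144.0], 0.88)]
cake_a [([301.0, 227.0], 0.52)]
square_a [([150.0, 154.0], 0.77), ([192.0, 242.0], 0.56)]
jar [([412.0, 162.0], 0.7), ([209.0, 142.0], 0.41)]
slide [([254.0, 158.0], 0.62)]
{'time': 1.0, 'qpos': array([ 1.02096981e+00,  3.41999593e-01,  1.52408755e+00, -8.80599187e-07,
        1.27542884e+00, -1.45976370e-01]), 'qvel': array([1.49199810e-03, 5.24307217e-04, 1.16368154e-03, 1.59598644e-04,
       2.66925483e-04, 5.34520438e-05]), 'joint_efforts': array([ 1.41783385e-04, -4.31124008e+01, -2.44491702e+01,  7.16785644e-02,
        4.78977920e-02, -8.47831330e-06]), 'tool_pos': array([0.20627426, 0.48278175, 0.40474507]), 'tool_rot': array([-0.15696287,  1.57071964,  1.00998357]), 'contact_force': array([ 0.05973065, -0.07859136, -0.08111399]), 'torque': array([-0.02762312,  0.0221709 ,  0.02705409]), 'opening': 0.09139572266792871} 0.1592
[[ 0.    -0.92   0.393]
 [ 0.     0.393  0.92 ]
 [-1.    -0.     0.   ]]
```

```bash
python3 -c "
import cv2
a=cv2.imread('pics/side0.png')[120:390,140:440]; cv2.imwrite('pics/side0c.png',cv2.resize(a,(660,594),interpolation=cv2.INTER_CUBIC))
b=cv2.imread('pics/top0.png')[80:290,120:440]; cv2.imwrite('pics/top0c.png',cv2.resize(b,(800,525),interpolation=cv2.INTER_CUBIC))"
```

```text
(no output)
```

View pics/side0c.png

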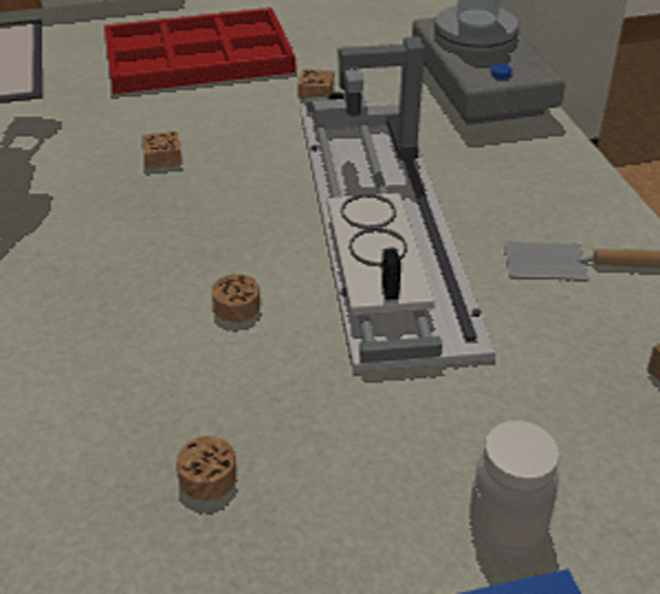

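View pics/top0c.png

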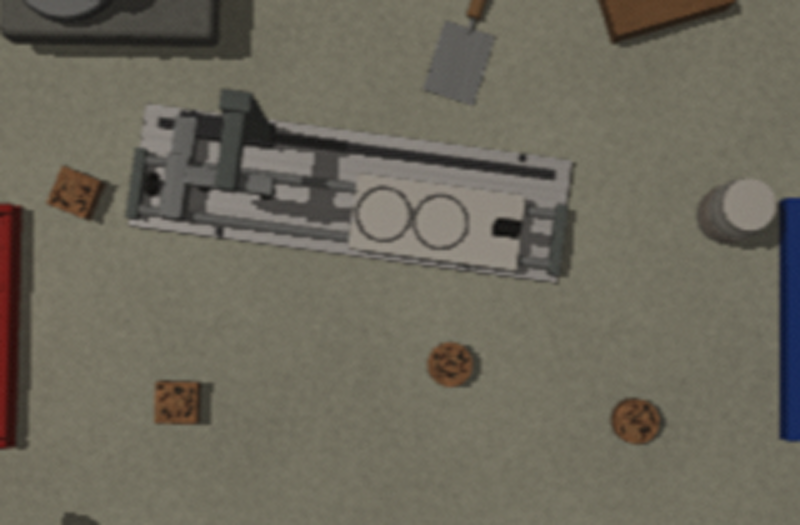

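The side view shows the round cakes at about (247,254) and (234,332) px. The rings are at about (308,216) and (312,232), with the handle beside them at (318,244). In the top view the rings are at (274,166) and (296,169), and the cakes at (301,225) and (375,248). Next I'll fit positions and heights using both views.

```bash
cat >> h.py <<'E'
from scipy.optimize import minimize
th=np.linspace(0,2*np.pi,60,endpoint=False)
def circ(c,r): return np.c_[c[0]+r*np.cos(th),c[1]+r*np.sin(th),np.full(60,c[2])]
def brown(p):
    h=cv2.cvtColor(p["color"],cv2.COLOR_RGB2HSV); c=p["color"].astype(int)
    m=((c[:,:,0]-c[:,:,2])>28).astype(np.uint8)
    return cv2.morphologyEx(m,cv2.MORPH_CLOSE,np.ones((5,5)))
def sil(p,c,S=4,r=.027,t=.026):
    pts=np.r_[proj(p,circ(c,r)),proj(p,circ(np.r_[c[:2],c[2]-t],r))]
    im=np.zeros((420*S,560*S),np.uint8)
    cv2.fillConvexPoly(im,cv2.convexHull(np.round((pts+.5)*S-.5).astype(np.int32)),255)
    return cv2.resize(im,(560,420),interpolation=cv2.INTER_AREA)/255.
def fitcake(S,g,free_z=True):
    B={}
    for n,p in S.items():
        M=brown(p); u=proj(p,g)[0]; W=np.zeros_like(M); cv2.circle(W,tuple(int(v) for v in u),32,1,-1); B[n]=M*W
    f=lambda c: sum(np.abs(sil(p,c if free_z else np.r_[c,g[2]])-B[n]).sum() for n,p in S.items())
    g=np.array(g,float); k=3 if free_z else 2
    sx=np.vstack([g[:k]]+[g[:k]+.008*e for e in np.eye(k)])
    r=minimize(f,g[:k],method="Nelder-Mead",options=dict(initial_simplex=sx,xatol=1e-4)); return r.x,r.fun
def fitring(S,g):
    I={n:cv2.GaussianBlur(cv2.cvtColor(p["color"],cv2.COLOR_RGB2GRAY).astype(np.float32),(0,0),.7) for n,p in S.items()}
    def f(c):
        s=0
        for n,p in S.items():
            u=proj(p,circ(c,.0315)).astype(np.float32); s+=cv2.remap(I[n],u[None,:,0],u[None,:,1],cv2.INTER_LINEAR).mean()
        return s
    g=np.array(g,float); sx=np.vstack([g]+[g+.004*e for e in np.eye(3)])
    r=minimize(f,g,method="Nelder-Mead",options=dict(initial_simplex=sx,xatol=1e-4)); return r.x,r.fun
E
python3 - <<'E'
from h import *
S=shots();T=S["top"];D=S["side"]
c2=lambda a:(a[0]/2.5+120,a[1]/2.5+80)
s2=lambda a:(a[0]/2.2+140,a[1]/2.2+120)
for n,a,b in[("cA",(452,362),(237,290)),("cB",(637,420),(207,455))]:
    g,e=tri(T,c2(a),D,s2(b)); print(n,g.round(4),e.round(4),*fitcake(S,g))
for n,a,b in[("s2",(384,214),(369,211)),("s1",(441,222),(378,246))]:
    g,e=tri(T,c2(a),D,s2(b)); print(n,g.round(4),e.round(4),*fitring(S,g))
print("handle top",tri(T,c2((507,228)),D,s2((391,255))))
for q in [(197,165)]: print("stop",atz(T,c2((197,215)),.05),atz(T,c2((205,125)),.05))
E
```

```text
cA [ 0.4321 -0.0777  0.027 ] 0.0007 [ 0.43014809 -0.0737568   0.02810153] 51.937254901960785
cB [ 0.3669 -0.2968  0.0301] 0.0017 [ 0.36515496 -0.29663134  0.02748231] 84.65882352941176
s2 [0.6055 0.0045 0.0456] 0.0028 [0.60535424 0.00595379 0.04580684] 184.56295776367188
s1 [ 0.5968 -0.0623  0.046 ] 0.0026 [ 0.59763744 -0.06010924  0.0445326 ] 176.76947021484375
handle top (array([ 0.58618482, -0.13526973,  0.09283735]), np.float64(0.004670144488932117))
stop [0.59937131 0.22235598 0.05      ] [0.7050369  0.21512303 0.05      ]
```

```bash
cat >> h.py <<'E'
def plan(x,y,z,ang=-6.7):
    """cm shift in tool axes to put TCP at x,y,z and jaw axis at world angle (deg)"""
    s=robot.observe(); M=R.from_euler('xyz',s["tool_rot"]).as_matrix()
    d=M.T@(np.array([x,y,z])-s["tool_pos"])*100
    a=np.degrees(np.arctan2(M[1,2],M[0,2])); sp=(a-ang+90)%180-90
    print("shift",d.round(2),"spin",round(sp,1),"| t",round(s["time"],2),"pos",s["tool_pos"].round(4),"jaw",a.round(1),"F",s["contact_force"].round(1),"op",round(s["opening"],4))
E
python3 -c "
from h import *
plan(.4305,-.075,.25)"
```

```text
shift [ 15.47 -42.54 -42.49] spin 73.6 | t 1.1 pos [0.2063 0.4828 0.4047] jaw 66.9 F [-0.  -0.3  0.3] op 0.0914
```

```bash
python3 -m jog '[{"x":3,"y":-4,"z":-4,"spin":10},{"x":6,"y":-8.5,"z":-8.5,"spin":20},{"x":9,"y":-13,"z":-13,"spin":30},{"x":12,"y":-17,"z":-17,"spin":40},{"x":15,"y":-21,"z":-21,"spin":50}]'; python3 -c "
from h import *
plan(.4305,-.075,.25)"
```

```text
shift [ 15.47 -42.54 -42.49] spin 73.6 | t 1.1 pos [0.2063 0.4828 0.4047] jaw 66.9 F [-0.  -0.3  0.3] op 0.0914$[0]: bad value
```

```bash
python3 -m jog '[{"fingers":0,"x":3,"y":-4,"z":-4,"spin":10},{"fingers":0,"x":6,"y":-8.5,"z":-8.5,"spin":20},{"fingers":0,"x":9,"y":-13,"z":-13,"spin":30},{"fingers":0,"x":12,"y":-17,"z":-17,"spin":40},{"fingers":0,"x":15,"y":-21,"z":-21,"spin":50}]'; python3 -c "
from h import *
plan(.4305,-.075,.25)"
```

```text
time: 1.72
tool_pos: [0.3107, 0.2223, 0.2638]
tool_rot: [0.121, 1.569, 0.41]
contact_force: [0.8, 0.4, 0.3]
opening: 0.0918
shift [  1.38 -31.92   3.  ] spin 23.3 | t 1.73 pos [0.3107 0.2223 0.2638] jaw 16.6 F [0.8 0.4 0.3] op 0.0918
```

```bash
python3 -m jog '[{"fingers":0,"x":0,"y":-6,"z":0.6,"spin":6},{"fingers":0,"x":0,"y":-12,"z":1.2,"spin":12},{"fingers":0,"x":0,"y":-18,"z":1.8,"spin":18},{"fingers":0,"x":0,"y":-24,"z":2.4,"spin":23.3},{"fingers":0,"x":0,"y":-30,"z":2.8,"spin":23.3}]';python3 -m jog '[{"fingers":0,"x":0,"y":-1,"z":0,"spin":0},{"fingers":0,"x":0,"y":-1,"z":0,"spin":0}]'; python3 -c "
from h import *
plan(.4305,-.075,.184)
S=shots();print(fitcake({'side':S['side']},(.4305,-.075,.026),False))
for n in S: save(S[n],f'pics/{n}1.png')
b=cv2.imread('pics/top1.png')[170:270,240:360];a=cv2.imread('pics/side1.png')[180:310,170:330]
cv2.imwrite('pics/c1.png',np.hstack([cv2.resize(b,(400,480),interpolation=cv2.INTER_CUBIC),cv2.resize(a,(400,480))]))
"
```

```text
time: 2.35
tool_pos: [0.4247, -0.0573, 0.2644]
tool_rot: [0.024, 1.57, -0.09]
contact_force: [1.0, 0.5, -0.4]
opening: 0.0916
time: 2.6
tool_pos: [0.4225, -0.0653, 0.264]
tool_rot: [2.686, 1.57, 2.572]
contact_force: [-0.5, 0.2, 0.3]
opening: 0.0916
shift [ 8.   -0.88  0.92] spin 0.2 | t 2.6 pos [ 0.4225 -0.0653  0.264 ] jaw -6.5 F [-0.5  0.2  0.3] op 0.0916
(array([ 0.43029375, -0.07125066]), np.float64(28.72156862745098))
```

View pics/c1.png

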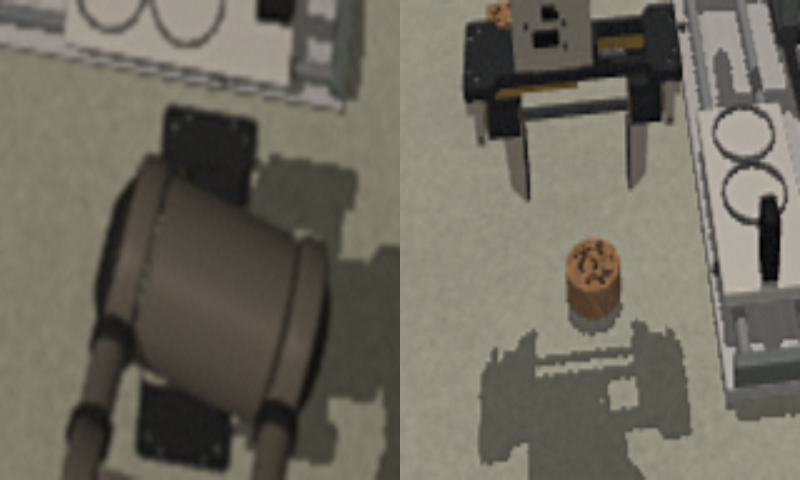

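```bash
python3 -c "
from h import *
S=shots()
for n in S: S[n]['color']=cv2.imread(f'pics/{n}0.png')[:,:,::-1].copy()
for g in[(.4305,-.075,.026),(.366,-.296,.026)]:
    for n in S:
        c,f=fitcake({n:S[n]},g,False); p=S[n]; M=brown(p); u=proj(p,g)[0].astype(int); W=np.zeros_like(M); cv2.circle(W,tuple(map(int,u)),32,1,-1); M=M*W
        s=sil(p,np.r_[c,.026]); ys,xs=np.nonzero(M); Y,X=np.nonzero(s>.5); print(n,c.round(4),round(f),M.sum(),s.sum().round(),(xs.min(),xs.max(),ys.min(),ys.max()),(X.min(),X.max(),Y.min(),Y.max()))
"
```

```text
side [ 0.4303 -0.0713] 36 402 438.0 (np.int64(236), np.int64(257), np.int64(244), np.int64(265)) (np.int64(236), np.int64(258), np.int64(244), np.int64(266))
top [ 0.4301 -0.0737] 14 264 271.0 (np.int64(291), np.int64(308), np.int64(217), np.int64(234)) (np.int64(290), np.int64(308), np.int64(216), np.int64(234))
side [ 0.3656 -0.2945] 53 642 694.0 (np.int64(220), np.int64(246), np.int64(318), np.int64(346)) (np.int64(220), np.int64(247), np.int64(317), np.int64(347))
top [ 0.3646 -0.2977] 27 274 300.0 (np.int64(365), np.int64(383), np.int64(240), np.int64(257)) (np.int64(364), np.int64(384), np.int64(239), np.int64(257))
```

```bash
python3 -m jog '[{"fingers":0,"x":2,"y":-0.7,"z":0.9,"spin":0.2},{"fingers":0,"x":2,"y":-0.7,"z":0.9,"spin":0.2},{"fingers":0,"x":2,"y":-0.7,"z":0.9,"spin":0.2}]'; python3 -c "
from h import *
plan(.4303,-.0735,.184)"
```

```text
time: 3.18
tool_pos: [0.4308, -0.0723, 0.2445]
tool_rot: [2.583, 1.57, 2.468]
contact_force: [0.0, -0.8, 0.2]
opening: 0.0915
shift [ 6.05 -0.13 -0.04] spin 0.1 | t 3.17 pos [ 0.4308 -0.0723  0.2445] jaw -6.6 F [ 0.  -0.8  0.2] op 0.0915
```

```bash
python3 -m jog '[{"fingers":0,"x":3,"y":-0.1,"z":0,"spin":0},{"fingers":0,"x":6,"y":-0.1,"z":0,"spin":0},{"fingers":0.2,"x":6,"y":-0.1,"z":0,"spin":0},{"fingers":0.7,"x":6,"y":-0.1,"z":0,"spin":0},{"fingers":0.7,"x":6,"y":-0.1,"z":0,"spin":0}]' 15; python3 -m jog '[{"fingers":0.7,"x":0,"y":0,"z":0,"spin":0},{"fingers":0.7,"x":0,"y":0,"z":0,"spin":0},{"fingers":0.7,"x":0,"y":0,"z":0,"spin":0}]'; python3 -c "
from h import *
plan(.4303,-.0735,.184)"
```

```text
time: 3.8
tool_pos: [0.4314, -0.0741, 0.1854]
tool_rot: [-0.198, 1.568, -0.314]
contact_force: [-0.4, -0.5, 0.3]
opening: 0.0665
time: 4.18
tool_pos: [0.4311, -0.0741, 0.1849]
tool_rot: [-0.121, 1.57, -0.237]
contact_force: [-0.7, 0.7, 7.0]
opening: 0.0534
shift [ 0.09  0.05 -0.09] spin 0.1 | t 4.17 pos [ 0.4311 -0.0741  0.1849] jaw -6.6 F [-0.7  0.7  7. ] op 0.0534
```

```bash
python3 -m jog '[{"fingers":0.7,"x":-4,"y":0,"z":0,"spin":0},{"fingers":0.7,"x":-9,"y":0,"z":0,"spin":0},{"fingers":0.7,"x":-9,"y":0,"z":0,"spin":0}]'; python3 -c "
from h import *
plan(.6054,.0060,.270)"
```

```text
time: 4.55
tool_pos: [0.4318, -0.0743, 0.2772]
tool_rot: [-0.215, 1.563, -0.33]
contact_force: [-0.1, 1.3, -1.1]
opening: 0.053
shift [ 0.83  9.98 16.31] spin 0.1 | t 4.55 pos [ 0.4318 -0.0743  0.2772] jaw -6.6 F [-0.1  1.3 -1.1] op 0.053
```

```bash
python3 -m jog '[{"fingers":0.7,"x":0,"y":3,"z":5,"spin":0},{"fingers":0.7,"x":0,"y":6,"z":10,"spin":0},{"fingers":0.7,"x":0,"y":9,"z":15,"spin":0},{"fingers":0.7,"x":0,"y":10,"z":16.3,"spin":0},{"fingers":0.7,"x":0,"y":10,"z":16.3,"spin":0}]'; python3 -c "
from h import *
plan(.6054,.0060,.232)
S=shots();p=S['side']
s=robot.observe()['tool_pos']; 
print(fitcake({'side':p},(s[0],s[1],s[2]-.185+.026),False),s)
save(p,'pics/side2.png')
cv2.imwrite('pics/side2c.png',cv2.resize(cv2.imread('pics/side2.png')[130:270,240:380],(600,600),interpolation=cv2.INTER_CUBIC))
"
```

```text
time: 5.18
tool_pos: [0.6045, 0.0071, 0.2722]
tool_rot: [3.113, 1.568, 2.998]
contact_force: [-0.5, -0.3, -1.0]
opening: 0.0535
shift [ 4.02 -0.1   0.11] spin 0.1 | t 5.17 pos [0.6045 0.0071 0.2722] jaw -6.6 F [-0.5 -0.3 -1. ] op 0.0535
(array([0.60470109, 0.00924978]), np.float64(115.53725490196078)) [0.60350259 0.00623841 0.27293956]
```

View pics/side2c.png

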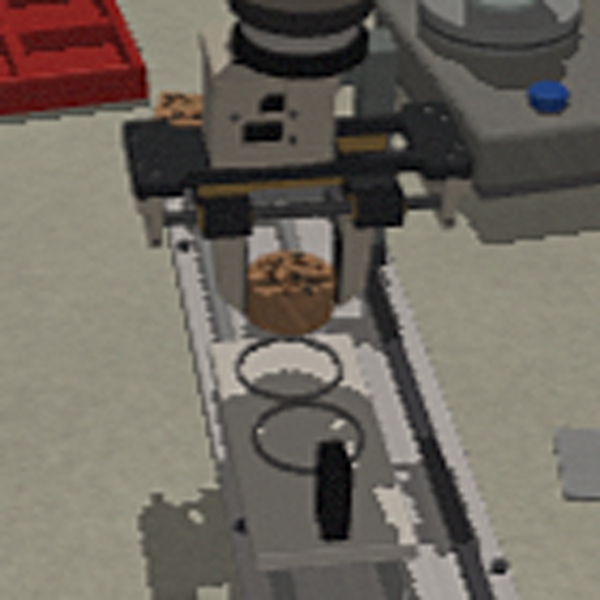

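```bash
python3 -c "
from h import *
S=shots()
for n in S: S[n]['color']=cv2.imread(f'pics/{n}0.png')[:,:,::-1].copy()
I={n:cv2.GaussianBlur(cv2.cvtColor(p['color'],cv2.COLOR_RGB2GRAY).astype(np.float32),(0,0),.7) for n,p in S.items()}
def f(v,N):
    s=0
    for k in(0,.068):
      for n in N:
        c=[v[0]-k*np.sin(v[2]/50),v[1]+k*np.cos(v[2]/50),.046]
        u=proj(S[n],circ(c,.0315)).astype(np.float32); s+=cv2.remap(I[n],u[None,:,0],u[None,:,1],cv2.INTER_LINEAR).mean()
    return s
for N in(['top'],['side'],['top','side']):
    g=np.array([.597,-.061,-.117*50/1]);g[2]=-.117*50
    best=min((minimize(f,g+[a,b,0],args=(N,),method='Nelder-Mead',options=dict(initial_simplex=np.vstack([g+[a,b,0]]+[g+[a,b,0]+e for e in np.diag([.003,.003,1])]))) for a in(-.002,.002) for b in(-.002,.002)),key=lambda r:r.fun)
    v=best.x;a=v[2]/50; print(N,v[:2].round(4),np.degrees(a).round(2),'s2',(v[0]-.068*np.sin(a)).round(4),(v[1]+.068*np.cos(a)).round(4),best.fun)
"
```

```text
['top'] [ 0.5967 -0.0603] -6.98 s2 0.605 0.0072 199.51339721679688
['side'] [ 0.5973 -0.0618] -6.85 s2 0.6054 0.0057 161.44839477539062
['top', 'side'] [ 0.5972 -0.0614] -6.83 s2 0.6053 0.0061 363.2469787597656
```

```bash
python3 -m jog '[{"fingers":0.7,"x":2,"y":-0.1,"z":0.1,"spin":0.2},{"fingers":0.7,"x":3.6,"y":-0.1,"z":0.1,"spin":0.2},{"fingers":0.7,"x":3.6,"y":-0.1,"z":0.1,"spin":0.2}]'; python3 -c "
from h import *
plan(.6053,.0057,.2275)
S=shots();p=S['side']
plan(.6053,.0057,.2275)
save(p,'pics/side3.png')
a=cv2.imread('pics/side3.png')[170:240,270:350]
cv2.imwrite('pics/side3c.png',cv2.resize(a,(640,560),interpolation=cv2.INTER_CUBIC))
"
```

```text
time: 5.75
tool_pos: [0.6045, 0.005, 0.2368]
tool_rot: [3.116, 1.568, 2.996]
contact_force: [0.3, -0.2, -0.3]
opening: 0.0533
shift [0.93 0.08 0.08] spin -0.2 | t 5.75 pos [0.6045 0.005  0.2368] jaw -6.9 F [ 0.3 -0.2 -0.3] op 0.0533
shift [1.09 0.05 0.  ] spin -0.1 | t 5.85 pos [0.6052 0.0052 0.2384] jaw -6.8 F [ 1.  -0.7  0. ] op 0.0535
```

View pics/side3c.png

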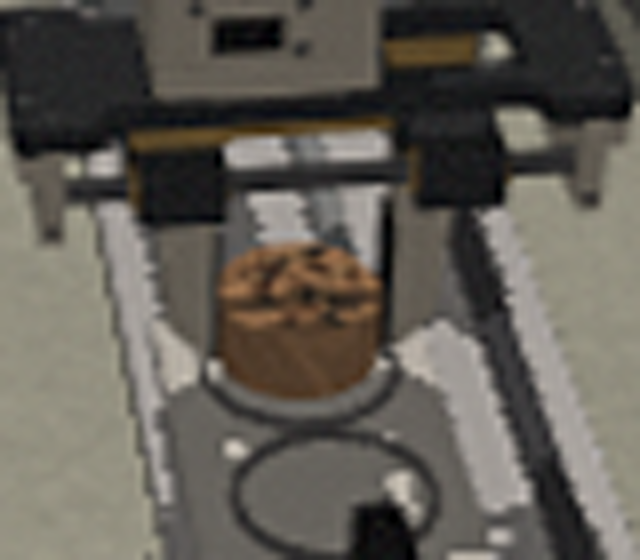

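```bash
python3 -c "
from h import *
p=robot.read_camera('side')
for q in[(.6053,.0057-.027,.0537),(.6053,.0057-.027,.042),(.6053,.0062-.0315,.046),(.6053,.0062-.033,.042),(.6053,.0062-.027,.042),(.6053,.0062+.0315,.046),(.6053,.0057,.0797),(.6053,.0057+.027,.0797)]: print((proj(p,q)[0]+.5-[270,170])*8)
"
```

```text
[324.18803685 398.37556121]
[322.88266807 427.32335831]
[326.85773223 424.83479956]
[327.73030761 437.48128682]
[322.44386668 426.40387718]
[273.50945809 313.5160981 ]
[303.34142136 284.8367627 ]
[280.43819486 238.77243755]
```

```bash
python3 -m jog '[{"fingers":0.7,"x":0.5,"y":0.05,"z":0,"spin":0},{"fingers":0.7,"x":1.0,"y":0.05,"z":0,"spin":0},{"fingers":0.7,"x":1.0,"y":0.05,"z":0,"spin":0}]'; python3 -c "
from h import *
plan(.6053,.0057,.2270)"
```

```text
time: 6.28
tool_pos: [0.6052, 0.0059, 0.2277]
tool_rot: [3.047, 1.57, 2.927]
contact_force: [-0.6, 0.8, -0.9]
opening: 0.0534
shift [ 0.07 -0.02  0.02] spin -0.1 | t 6.28 pos [0.6052 0.0059 0.2277] jaw -6.8 F [-0.6  0.8 -0.9] op 0.0534
```

```bash
python3 -m jog '[{"fingers":0.7,"x":0.1,"y":0,"z":0,"spin":0},{"fingers":0.7,"x":0.1,"y":0,"z":0,"spin":0},{"fingers":0.3,"x":0.1,"y":0,"z":0,"spin":0},{"fingers":0,"x":0.1,"y":0,"z":0,"spin":0},{"fingers":0,"x":0.1,"y":0,"z":0,"spin":0}]'; python3 -m jog '[{"fingers":0,"x":-1,"y":0,"z":0,"spin":0},{"fingers":0,"x":-5,"y":0,"z":0,"spin":0},{"fingers":0,"x":-8,"y":0,"z":0,"spin":0},{"fingers":0,"x":-8,"y":0,"z":0,"spin":0}]'; python3 -c "
from h import *
plan(.3650,-.2965,.27)"
```

```text
time: 6.9
tool_pos: [0.6054, 0.0058, 0.2273]
tool_rot: [0.317, 1.571, 0.197]
contact_force: [-0.7, 0.4, 0.7]
opening: 0.0789
time: 7.4
tool_pos: [0.6059, 0.0058, 0.3106]
tool_rot: [0.019, 1.564, -0.1]
contact_force: [0.0, 1.2, -0.5]
opening: 0.092
shift [  3.93 -32.88 -20.35] spin -0.1 | t 7.4 pos [0.6059 0.0058 0.3106] jaw -6.8 F [ 0.   1.2 -0.5] op 0.092
```

```bash
python3 -m jog '[{"fingers":0,"x":0,"y":-5,"z":-3.1,"spin":0},{"fingers":0,"x":0,"y":-10,"z":-6.2,"spin":0},{"fingers":0,"x":1,"y":-15,"z":-9.3,"spin":0},{"fingers":0,"x":2,"y":-20,"z":-12.4,"spin":0},{"fingers":0,"x":3,"y":-25,"z":-15.5,"spin":0}]'; python3 -m jog '[{"fingers":0,"x":0.4,"y":-5,"z":-3,"spin":0},{"fingers":0,"x":0.8,"y":-7.8,"z":-4.8,"spin":0},{"fingers":0,"x":0.8,"y":-7.8,"z":-4.8,"spin":0},{"fingers":0,"x":0.8,"y":-7.8,"z":-4.8,"spin":0}]'; python3 -c "
from h import *
plan(.365,-.297,.185)
S=shots()
plan(.365,-.297,.185)
print('cake2 top',fitcake({'top':S['top']},(.6053,.006,.068),False))
save(S['side'],'pics/side4.png');save(S['top'],'pics/top4.png')
a=cv2.imread('pics/side4.png')[170:240,270:350];b=cv2.imread('pics/top4.png')[135:205,250:330]
cv2.imwrite('pics/c4.png',cv2.resize(np.hstack([a,b]),(800,350),interpolation=cv2.INTER_CUBIC))
"
```

```text
time: 8.02
tool_pos: [0.4201, -0.225, 0.2764]
tool_rot: [2.556, 1.57, 2.437]
contact_force: [0.6, -0.5, 0.7]
opening: 0.0917
time: 8.52
tool_pos: [0.3649, -0.2952, 0.2689]
tool_rot: [2.033, 1.57, 1.914]
contact_force: [-0.0, 0.9, -0.7]
opening: 0.0919
shift [ 8.39 -0.19  0.04] spin -0.2 | t 8.53 pos [ 0.3649 -0.2952  0.2689] jaw -6.9 F [-0.   0.9 -0.7] op 0.0919
shift [ 8.41 -0.23 -0.01] spin -0.1 | t 8.62 pos [ 0.3653 -0.2948  0.2691] jaw -6.8 F [0.4 0.3 0.4] op 0.0913
cake2 top (array([0.60517074, 0.00610159]), np.float64(23.57254901960784))
```

View pics/c4.png

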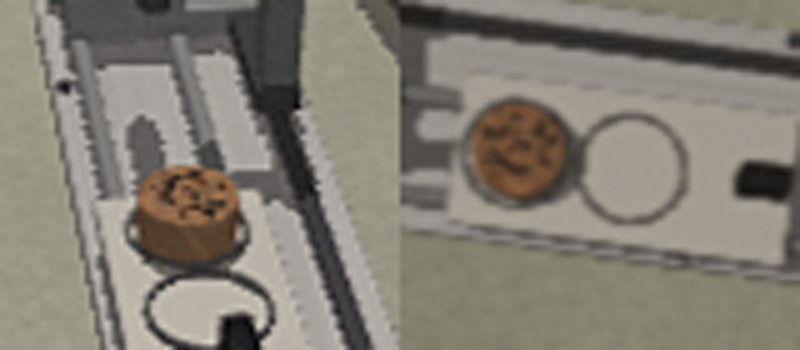

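The first cake is flat and centred inside the front ring, at about (516,148) in the crop. Next is cake B.

```bash
python3 -m jog '[{"fingers":0,"x":4,"y":-0.2,"z":0,"spin":0},{"fingers":0,"x":8.4,"y":-0.2,"z":0,"spin":0},{"fingers":0.2,"x":8.4,"y":-0.2,"z":0,"spin":0},{"fingers":0.7,"x":8.4,"y":-0.2,"z":0,"spin":0},{"fingers":0.7,"x":8.4,"y":-0.2,"z":0,"spin":0}]' 15; python3 -m jog '[{"fingers":0.7,"x":0,"y":0,"z":0,"spin":0},{"fingers":0.7,"x":0,"y":0,"z":0,"spin":0},{"fingers":0.7,"x":0,"y":0,"z":0,"spin":0}]'; python3 -m jog '[{"fingers":0.7,"x":-4,"y":0,"z":0,"spin":0},{"fingers":0.7,"x":-9.5,"y":0,"z":0,"spin":0},{"fingers":0.7,"x":-9.5,"y":0,"z":0,"spin":0}]'; python3 -c "
from h import *
plan(.5970,-.0615,.28)"
```

```text
time: 9.25
tool_pos: [0.3652, -0.2979, 0.1868]
tool_rot: [-0.698, 1.568, -0.817]
contact_force: [-1.3, 0.4, 0.5]
opening: 0.0667
time: 9.62
tool_pos: [0.3648, -0.2979, 0.1862]
tool_rot: [-0.62, 1.569, -0.739]
contact_force: [-0.7, 1.2, 7.1]
opening: 0.0531
time: 10.0
tool_pos: [0.3652, -0.2985, 0.284]
tool_rot: [-0.717, 1.562, -0.836]
contact_force: [-0.4, -0.3, -1.4]
opening: 0.0528
shift [ 0.38 26.29 20.19] spin -0.1 | t 10.0 pos [ 0.3652 -0.2985  0.284 ] jaw -6.8 F [-0.4 -0.3 -1.4] op 0.0528
```

```bash
python3 -m jog '[{"fingers":0.7,"x":0,"y":4.5,"z":3.5,"spin":0},{"fingers":0.7,"x":0,"y":9,"z":7,"spin":0},{"fingers":0.7,"x":0,"y":13.5,"z":10.5,"spin":0},{"fingers":0.7,"x":0,"y":18,"z":14,"spin":0},{"fingers":0.7,"x":0,"y":22.5,"z":17.5,"spin":0}]'; python3 -m jog '[{"fingers":0.7,"x":0,"y":3.5,"z":2.5,"spin":0},{"fingers":0.7,"x":0,"y":3.8,"z":2.7,"spin":0},{"fingers":0.7,"x":0,"y":3.8,"z":2.7,"spin":0},{"fingers":0.7,"x":0,"y":3.8,"z":2.7,"spin":0}]'; python3 -c "
from h import *
plan(.5970,-.0615,.2394)"
```

```text
time: 10.62
tool_pos: [0.5659, -0.0936, 0.2791]
tool_rot: [3.014, 1.569, 2.895]
contact_force: [0.7, -1.2, -0.9]
opening: 0.0531
time: 11.12
tool_pos: [0.5956, -0.0617, 0.2798]
tool_rot: [-3.094, 1.57, 3.068]
contact_force: [0.2, 0.0, -1.5]
opening: 0.0531
shift [4.04 0.03 0.14] spin -0.2 | t 11.12 pos [ 0.5956 -0.0617  0.2798] jaw -6.9 F [ 0.2  0.  -1.5] op 0.0531
```

```bash
python3 -m jog '[{"fingers":0.7,"x":2,"y":0,"z":0.1,"spin":0},{"fingers":0.7,"x":4,"y":0,"z":0.1,"spin":0},{"fingers":0.7,"x":4,"y":0,"z":0.1,"spin":0},{"fingers":0.7,"x":4,"y":0,"z":0.1,"spin":0}]'; python3 -c "
from h import *
plan(.5970,-.0615,.2285)
p=robot.read_camera('side')
s=robot.observe()['tool_pos'];b=s[2]-.1862
for n,q in dict(frontbot=(s[0],s[1]-.027,b),ringfront=(.5970,-.0615-.0315,.046),ringL=(.597-.0315,-.0615,.046),ringR=(.597+.0315,-.0615,.046),cakeL=(s[0]-.027,s[1],b),cakeR=(s[0]+.027,s[1],b)).items(): print(n,(proj(p,q)[0]+.5-[270,180])*8)
save(p,'pics/side5.png')
a=cv2.imread('pics/side5.png')[180:250,270:350]
cv2.imwrite('pics/side5c.png',cv2.resize(a,(640,560),interpolation=cv2.INTER_CUBIC))
"
```

```text
time: 11.62
tool_pos: [0.5974, -0.0614, 0.241]
tool_rot: [-0.062, 1.57, -0.183]
contact_force: [0.0, 0.0, 0.1]
opening: 0.0533
shift [ 1.25 -0.02 -0.03] spin -0.2 | t 11.62 pos [ 0.5974 -0.0614  0.241 ] jaw -6.9 F [0.  0.  0.1] op 0.0533
frontbot [361.99213531 447.41659948]
ringfront [363.75249288 480.36239916]
ringL [236.69257516 432.25927123]
ringR [430.77455232 402.65691962]
cakeL [252.67120471 406.53886866]
cakeR [419.79569551 381.25018975]
```

View pics/side5c.png

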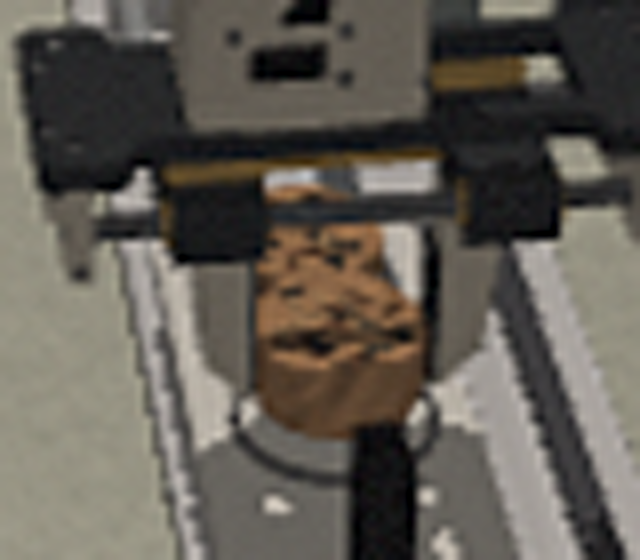

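```bash
python3 -c "
from h import *
p=robot.read_camera('side');P=dict(p)
def run(f,s,b,cols):
    P['color']=cv2.imread(f)[:,:,::-1].copy(); c=P['color'].astype(int); m=(c[:,:,0]-c[:,:,2])>28
    print('obs',[int(np.nonzero(m[180:240,k])[0].max()+180) for k in cols])
    for d in(0,.002,.004):
        S=sil(P,np.array([s[0],s[1]+d,b+.026])); print(d,[round(float(np.nonzero(S[:,k]>.5)[0].max()),1) for k in cols], [S[int(np.nonzero(S[:,k]>0)[0].max()),k].round(2) for k in cols])
run('pics/side3.png',(.6052,.0052),.2384-.1849,range(300,317,2))
run('pics/side5.png',(.5974,-.0614),.241-.1862,range(304,315))
"
```

```text
obs [217, 218, 219, 219, 219, 219, 218, 217, 215]
0 [217.0, 218.0, 219.0, 219.0, 219.0, 219.0, 219.0, 218.0, 217.0] [np.float64(0.31), np.float64(0.31), np.float64(0.81), np.float64(0.25), np.float64(0.25), np.float64(0.13), np.float64(0.81), np.float64(0.87), np.float64(0.56)]
0.002 [217.0, 218.0, 218.0, 219.0, 219.0, 219.0, 218.0, 217.0, 216.0] [np.float64(0.06), np.float64(0.87), np.float64(0.38), np.float64(0.75), np.float64(0.75), np.float64(0.75), np.float64(0.25), np.float64(0.25), np.float64(0.06)]
0.004 [217.0, 218.0, 218.0, 218.0, 218.0, 218.0, 218.0, 217.0, 215.0] [np.float64(0.75), np.float64(0.56), np.float64(0.06), np.float64(0.25), np.float64(0.25), np.float64(0.19), np.float64(0.69), np.float64(0.81), np.float64(0.31)]
obs [231, 232, 233, 233, 233, 234, 234, 234, 234, 234, 232]
0 [233.0, 234.0, 234.0, 235.0, 235.0, 235.0, 235.0, 235.0, 236.0, 236.0, 235.0] [np.float64(0.25), np.float64(0.75), np.float64(0.19), np.float64(0.5), np.float64(0.75), np.float64(1.0), np.float64(0.25), np.float64(0.31), np.float64(0.5), np.float64(0.5), np.float64(0.25)]
0.002 [233.0, 233.0, 234.0, 234.0, 234.0, 235.0, 235.0, 235.0, 235.0, 235.0, 235.0] [np.float64(0.87), np.float64(0.38), np.float64(0.81), np.float64(0.06), np.float64(0.31), np.float64(0.56), np.float64(0.75), np.float64(0.75), np.float64(0.75), np.float64(0.75), np.float64(0.75)]
0.004 [233.0, 233.0, 233.0, 234.0, 234.0, 234.0, 234.0, 234.0, 234.0, 234.0, 234.0] [np.float64(0.5), np.float64(0.06), np.float64(0.38), np.float64(0.62), np.float64(0.87), np.float64(0.13), np.float64(0.25), np.float64(0.25), np.float64(0.25), np.float64(0.25), np.float64(0.25)]
```

```bash
python3 -m jog '[{"fingers":0.7,"x":0.4,"y":-0.2,"z":0,"spin":0},{"fingers":0.7,"x":0.7,"y":-0.2,"z":0,"spin":0},{"fingers":0.7,"x":0.7,"y":-0.2,"z":0,"spin":0},{"fingers":0.7,"x":0.7,"y":-0.2,"z":0,"spin":0}]'; python3 -c "
from h import *
plan(.5970,-.0635,.2280)
p=robot.read_camera('side')
s=robot.observe()['tool_pos'];print(s)
c=p['color'].astype(int); m=(c[:,:,0]-c[:,:,2])>28; cols=range(304,315)
print('obs',[int(np.nonzero(m[180:240,k])[0].max()+180) for k in cols])
for y in(-.0645,-.0625,-.0605,-.0585,-.0565):
    S=sil(p,np.array([.597,y,s[2]-.1862+.026])); print(y,[round(float(S[200:250,k].sum()+199),1) for k in cols])
"
```

```text
time: 12.22
tool_pos: [0.5971, -0.0626, 0.2332]
tool_rot: [1.798, 1.571, 1.679]
contact_force: [-1.1, 0.6, 1.0]
opening: 0.0532
shift [ 0.52 -0.09 -0.  ] spin -0.1 | t 12.22 pos [ 0.5971 -0.0626  0.2332] jaw -6.8 F [-1.1  0.6  1. ] op 0.0532
[ 0.59715634 -0.06259759  0.23319802]
obs [234, 235, 235, 236, 236, 236, 237, 237, 237, 236, 232]
-0.0645 [216.9, 218.0, 218.9, 219.6, 220.3, 220.8, 220.9, 221.3, 221.3, 221.1, 220.8]
-0.0625 [217.1, 218.2, 219.1, 219.6, 220.1, 220.6, 220.7, 221.0, 221.0, 221.0, 220.6]
-0.0605 [217.4, 218.4, 219.2, 219.7, 220.3, 220.6, 220.8, 221.0, 221.0, 220.9, 220.5]
-0.0585 [217.6, 218.6, 219.4, 219.9, 220.2, 220.6, 220.7, 220.9, 221.0, 220.8, 220.5]
-0.0565 [217.9, 218.7, 219.3, 219.7, 220.3, 220.7, 220.8, 221.0, 221.0, 220.7, 220.4]
```

```bash
python3 -c "
from h import *
p=robot.read_camera('side')
s=robot.observe()['tool_pos'];print(s)
c=p['color'].astype(int); m=(c[:,:,0]-c[:,:,2])>28; cols=range(304,313)
print('obs',[int(np.nonzero(m[180:240,k])[0].max()+180) for k in cols])
g=c.mean(2)
for r in range(229,246): print(r,g[r,300:318].astype(int),end=' ');print((c[r,302:314:3,0]-c[r,302:314:3,2]))
for y in(-.0665,-.0645,-.0625,-.0605,-.0585):
    S=sil(p,np.array([.597,y,s[2]-.1862+.026])); print(y,[round(float(S[225:250,k].sum()+224.5),1) for k in cols])
"
```

```text
[ 0.59717073 -0.062627    0.23322893]
obs [234, 235, 235, 236, 236, 236, 237, 237, 237]
229 [97 57 49 59 61 64 68 61 63 75 81 71 60 56 57 73 73 69] [31 39 39 46]
230 [95 54 50 61 61 64 56 60 64 67 73 66 57 54 66 74 71 64] [34 39 36 40]
231 [90 53 49 61 61 58 55 62 72 72 67 60 54 61 73 77 71 67] [34 37 45 38]
232 [124 105  65  65  63  65  61  68  70  68  64  55  59  68  81  66  59  49] [37 39 45 36]
233 [ 74 100  73  57  63  66  67  61  64  63  60  57  68  66  43  26  22  19] [24 41 37 37]
234 [41 95 87 63 57 60 59 56 60 67 66 66 76 68 33  8 20 14] [18 38 36 41]
235 [48 60 98 97 72 54 49 54 65 68 64 71 73 59 26 10 17 15] [ 7 36 40 43]
236 [ 79  51  54  82 102  96  72  58  62  64  64  73  70  49  23  12  19  19] [ 2 11 45 44]
237 [101  79  48  46  61  86 103  95  94  86  74  68  70  57  30  17  13  23] [ 3  6 18 35]
238 [100 101  90  67  46  50  54  63  84  91 102 106 113  71  24  12  11  17] [ 7  2  6 10]
239 [ 99 100 101  97  89  66  49  44  50  51  56  57  63  40  15  19  21  19] [7 5 1 2]
240 [99 99 93 94 95 96 99 92 85 62 55 57 62 40 13 16 21 22] [ 9 10  7  3]
241 [ 97  94 166 186 124  90  95  99 100 101  99 101 105  66  20  23  16  13] [18  7  9 10]
242 [ 99  94 101 168 181 183 131  98 100 101 101 101 108  69  17  14  19  22] [ 9 19  8  8]
243 [100  98  90 170 193 142 100  97  98  98  99 101 106  65  23   7  15  10] [ 9 13  9  8]
244 [ 99 100  95 106 112  99  93  98 100  99  99 100 107  64   4  18  18  24] [ 8  9 11 10]
245 [100 100  99  94  95  97  98  99  98 100  99 101 108  63   9  15  14  16] [8 9 9 8]
-0.0665 [237.4, 237.9, 238.4, 238.8, 239.2, 239.4, 239.5, 239.8, 239.8]
-0.0645 [236.9, 237.5, 237.9, 238.2, 238.5, 238.8, 239.0, 239.2, 239.2]
-0.0625 [236.6, 237.1, 237.6, 237.8, 238.1, 238.3, 238.5, 238.8, 238.8]
-0.0605 [236.2, 236.8, 237.1, 237.4, 237.6, 237.9, 238.0, 238.1, 238.2]
-0.0585 [235.9, 236.4, 236.7, 236.9, 237.2, 237.4, 237.5, 237.7, 237.8]
```

```bash
python3 -m jog '[{"fingers":0.7,"x":0,"y":-0.25,"z":0,"spin":0},{"fingers":0.7,"x":0.2,"y":-0.25,"z":0,"spin":0},{"fingers":0.7,"x":0.3,"y":-0.25,"z":0,"spin":0},{"fingers":0.7,"x":0.4,"y":-0.25,"z":0,"spin":0},{"fingers":0.7,"x":0.4,"y":-0.25,"z":0,"spin":0}]'; python3 -c "
from h import *
plan(.5970,-.0635,.2280)
p=robot.read_camera('side')
s=robot.observe()['tool_pos'];print(s)
c=p['color'].astype(int); m=(c[:,:,0]-c[:,:,2])>28; cols=range(304,313)
print('obs',[int(np.nonzero(m[180:250,k])[0].max()+180) for k in cols])
for y in(-.0665,-.0645,-.0625,-.0605,-.0585):
    S=sil(p,np.array([.597,y,s[2]-.1862+.026])); print(y,[round(float(S[225:250,k].sum()+224.5),1) for k in cols])
save(p,'pics/side6.png')
a=cv2.imread('pics/side6.png')[200:250,280:340]
cv2.imwrite('pics/side6c.png',cv2.resize(a,(600,500),interpolation=cv2.INTER_CUBIC))
"
```

```text
time: 12.95
tool_pos: [0.5969, -0.065, 0.2291]
tool_rot: [0.966, 1.57, 0.847]
contact_force: [1.7, 1.3, -0.3]
opening: 0.0532
shift [ 0.11  0.15 -0.01] spin -0.1 | t 12.95 pos [ 0.5969 -0.065   0.2291] jaw -6.8 F [ 1.7  1.3 -0.3] op 0.0532
[ 0.59689048 -0.06501777  0.22918845]
obs [236, 236, 237, 237, 238, 238, 238, 238, 238]
-0.0665 [238.6, 239.1, 239.6, 240.1, 240.4, 240.7, 240.8, 241.0, 241.0]
-0.0645 [238.2, 238.8, 239.2, 239.6, 240.0, 240.2, 240.3, 240.5, 240.5]
-0.0625 [237.8, 238.4, 238.9, 239.2, 239.6, 239.8, 239.9, 240.0, 240.0]
-0.0605 [237.5, 238.0, 238.4, 238.6, 238.9, 239.1, 239.3, 239.5, 239.5]
-0.0585 [237.1, 237.6, 237.9, 238.2, 238.4, 238.7, 238.9, 239.0, 239.0]
```

View pics/side6c.png

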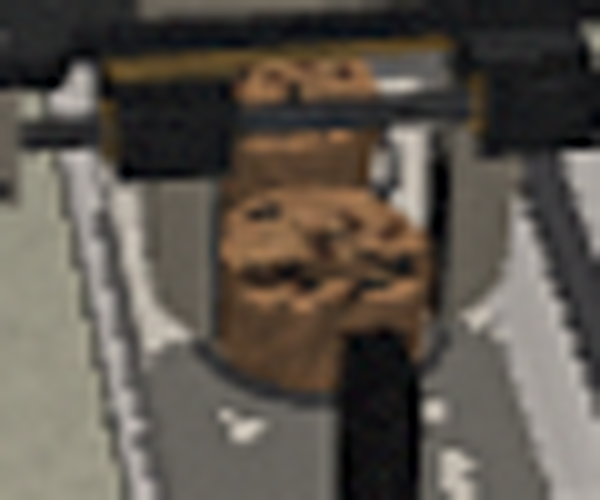

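```bash
python3 -m jog '[{"fingers":0.7,"x":0.05,"y":0.1,"z":0,"spin":0},{"fingers":0.7,"x":0.1,"y":0.1,"z":0,"spin":0},{"fingers":0.7,"x":0.1,"y":0.1,"z":0,"spin":0}]'; python3 -c "
from h import *
plan(.5970,-.064,.2280)
"; python3 -m jog '[{"fingers":0.3,"x":0,"y":0,"z":0,"spin":0},{"fingers":0,"x":0,"y":0,"z":0,"spin":0},{"fingers":0,"x":0,"y":0,"z":0,"spin":0},{"fingers":0,"x":-1,"y":0,"z":0,"spin":0},{"fingers":0,"x":-6,"y":0,"z":0,"spin":0}]';  python3 -m jog '[{"fingers":0,"x":-3,"y":-5,"z":0,"spin":0},{"fingers":0,"x":-3,"y":-10,"z":-2,"spin":0},{"fingers":0,"x":-3,"y":-15,"z":-4,"spin":0},{"fingers":0,"x":-3,"y":-20,"z":-6,"spin":0},{"fingers":0,"x":-3,"y":-20,"z":-6,"spin":0}]'; python3 -c "
from h import *
S=shots()
print('top',fitcake({'top':S['top']},(.597,-.0615,.068),False))
for n in S: save(S[n],f'pics/{n}7.png')
a=cv2.imread('pics/side7.png')[170:240,270:350];b=cv2.imread('pics/top7.png')[135:205,250:330]
cv2.imwrite('pics/c7.png',cv2.resize(np.hstack([a,b]),(800,350),interpolation=cv2.INTER_CUBIC))
plan(.5885,-.1365,.30)
"
```

```text
time: 13.38
tool_pos: [0.5968, -0.0642, 0.2283]
tool_rot: [3.037, 1.571, 2.917]
contact_force: [-1.5, 0.6, 2.5]
opening: 0.0533
shift [0.03 0.02 0.02] spin -0.1 | t 13.38 pos [ 0.5968 -0.0642  0.2283] jaw -6.8 F [-1.5  0.6  2.5] op 0.0533
time: 14.0
tool_pos: [0.5962, -0.064, 0.2864]
tool_rot: [3.014, 1.564, 2.895]
contact_force: [1.2, -0.3, 0.8]
opening: 0.0912
time: 14.62
tool_pos: [0.512, -0.2587, 0.319]
tool_rot: [-0.951, 1.569, -1.076]
contact_force: [1.3, -0.2, 0.2]
opening: 0.0916
top (array([ 0.59707018, -0.06256075]), np.float64(296.27450980392155))
shift [ 1.88 12.75  6.01] spin -0.2 | t 14.72 pos [ 0.5135 -0.2558  0.3188] jaw -6.9 F [-0.  -0.3 -0.1] op 0.0922
```

View pics/c7.png

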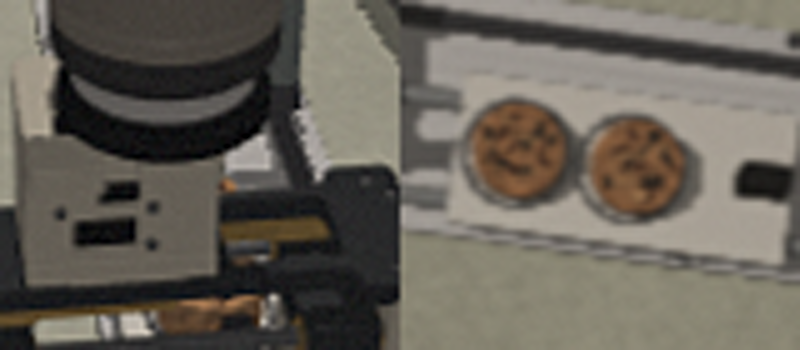

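```bash
python3 -m jog '[{"fingers":0,"x":0,"y":4,"z":-3,"spin":0},{"fingers":0,"x":0,"y":8,"z":-6,"spin":0},{"fingers":0,"x":0,"y":12,"z":-9,"spin":0},{"fingers":0,"x":0,"y":14,"z":-11,"spin":0},{"fingers":0,"x":0,"y":14,"z":-11,"spin":0}]'; python3 -c "
from h import *
S=shots()
for n in S: save(S[n],f'pics/{n}8.png')
for nm,g,o in[('B',(.597,-.0625,.068),(.6053,.006)),('A',(.6053,.006,.068),(.597,-.0625))]:
  for n,p in S.items():
    q=dict(p);q['color']=p['color'].copy()
    # blank the other cake (half plane beyond the midpoint)
    u=proj(p,[[g[0],g[1],.06],[*o,.06]]);mid=u.mean(0);d=u[1]-u[0]
    yy,xx=np.mgrid[:420,:560]; q['color'][((xx-mid[0])*d[0]+(yy-mid[1])*d[1])>0]=128
    if n=='top': print(nm,n,*fitcake({n:q},g,False))
b=cv2.imread('pics/side8.png')[190:260,270:350]
a=cv2.imread('pics/top8.png')[145:190,260:305]
cv2.imwrite('pics/c8.png',np.hstack([cv2.resize(a,(400,400),interpolation=cv2.INTER_CUBIC),cv2.resize(b,(400,400),interpolation=cv2.INTER_CUBIC)]))
plan(.5885,-.1365,.30)
"
```

```text
time: 15.35
tool_pos: [0.4206, -0.1011, 0.3187]
tool_rot: [1.072, 1.57, 0.957]
contact_force: [0.4, -0.3, -1.0]
opening: 0.0917
B top [ 0.59700445 -0.06255693] 21.576470588235296
A top [0.60517074 0.00610159] 24.57254901960784
shift [ 1.9  -1.36 16.93] spin -0.0 | t 15.45 pos [ 0.4219 -0.1031  0.3187] jaw -6.7 F [-0.1  1.  -0.8] op 0.0918
```

View pics/c8.png

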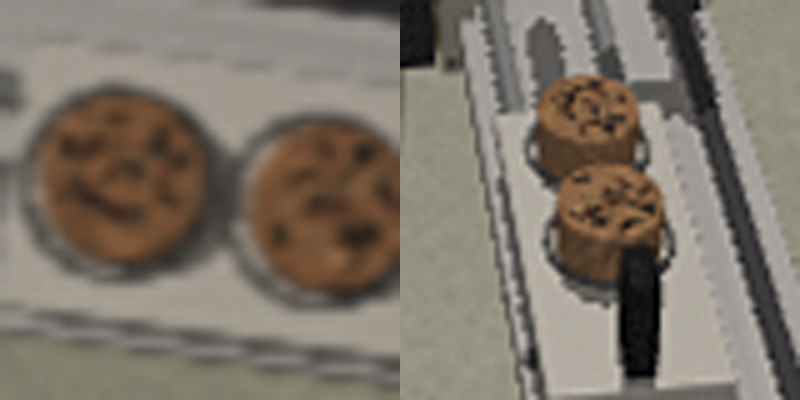

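```bash
python3 -m jog '[{"fingers":0,"x":0,"y":-0.4,"z":5,"spin":0},{"fingers":0,"x":0,"y":-0.9,"z":10,"spin":0},{"fingers":0,"x":1,"y":-1.3,"z":15,"spin":0},{"fingers":0,"x":1.9,"y":-1.36,"z":16.9,"spin":0},{"fingers":0,"x":1.9,"y":-1.36,"z":16.9,"spin":0}]'; python3 -c "
from h import *
S=shots();p=S['side'];
for n in S:S[n]['color']=cv2.imread(f'pics/{n}8.png')[:,:,::-1].copy()
M=brown(p)
print('top rows cake B',[ [int(r) for r in np.nonzero(M[215:235,k]==0)[0][:1]] for k in (304,308,312)])
g=S['top'];
q=dict(S['top']);
for nm,c in[('B',(.597,-.0622)),('A',(.6052,.0062))]:
  for z in(.064,.068,.072):
    u=proj(p,circ((*c,z),.027)); print(nm,z,'left,right,top',u[:,0].min().round(1),u[:,0].max().round(1),u[:,1].min().round(1))
ys,xs=np.nonzero(M[190:250,285:340]); ys+=190;xs+=285
print('A rows top',ys.min(), [(int(r),int(xs[ys==r].min()),int(xs[ys==r].max())) for r in range(200,240,2)])
plan(.5881,-.1365,.2255)
"
```

```text
time: 16.08
tool_pos: [0.5885, -0.1379, 0.2975]
tool_rot: [2.857, 1.569, 2.737]
contact_force: [1.0, 0.4, 0.2]
opening: 0.092
top rows cake B [[], [], []]
B 0.064 left,right,top 300.7 322.6 219.6
B 0.068 left,right,top 300.7 322.7 218.3
B 0.072 left,right,top 300.8 322.8 217.0
A 0.064 left,right,top 296.7 317.6 204.0
A 0.068 left,right,top 296.8 317.6 202.7
A 0.072 left,right,top 296.8 317.7 201.5Traceback (most recent call last):
  File "<string>", line 13, in <module>
    print('A rows top',ys.min(), [(int(r),int(xs[ys==r].min()),int(xs[ys==r].max())) for r in range(200,240,2)])
                                              ~~~~~~~~~~~~~^^
    return umr_minimum(a, axis, None, out, keepdims, initial, where)
ValueError: zero-size array to reduction operation minimum which has no identity
```

Both cake tops in the side crop (rows ≈203.0 and 218.5) match a top height of 0.068, so both are flat on the seat floors. Now for the handle.

```bash
python3 -c "
from h import *
plan(.5881,-.1365,.2255)"; python3 -m jog '[{"fingers":0,"x":3,"y":0.1,"z":0,"spin":0},{"fingers":0,"x":7.2,"y":0.1,"z":0,"spin":0},{"fingers":0,"x":7.2,"y":0.1,"z":0,"spin":0},{"fingers":0.5,"x":7.2,"y":0.1,"z":0,"spin":0},{"fingers":1,"x":7.2,"y":0.1,"z":0,"spin":0}]' 25; python3 -m jog '[{"fingers":1,"x":0,"y":0,"z":0,"spin":0},{"fingers":1,"x":0,"y":0,"z":0,"spin":0},{"fingers":1,"x":0,"y":0,"z":0,"spin":0},{"fingers":1,"x":0,"y":0,"z":0,"spin":0},{"fingers":1,"x":0,"y":0,"z":0,"spin":0}]'; python3 -c "
from h import *
plan(.5881,-.1365,.2255)"
```

```text
shift [7.33 0.1  0.09] spin -0.2 | t 16.18 pos [ 0.5871 -0.1374  0.2988] jaw -6.9 F [-1.2 -0.3 -0.5] op 0.0921
time: 16.8
tool_pos: [0.5878, -0.1364, 0.2294]
tool_rot: [-0.21, 1.567, -0.329]
contact_force: [-0.6, -0.9, 0.5]
opening: 0.0762
time: 17.42
tool_pos: [0.5873, -0.1361, 0.2271]
tool_rot: [2.387, 1.571, 2.268]
contact_force: [-0.1, -0.6, 0.5]
opening: 0.026
shift [ 0.16 -0.03  0.08] spin -0.1 | t 17.43 pos [ 0.5873 -0.1361  0.2271] jaw -6.8 F [-0.1 -0.6  0.5] op 0.026
```

```bash
python3 -m jog '[{"fingers":1,"x":0,"y":0,"z":0,"spin":0},{"fingers":1,"x":0,"y":0,"z":0,"spin":0},{"fingers":1,"x":0,"y":0,"z":0,"spin":0}]'; python3 -m jog '[{"fingers":1,"x":0,"y":1,"z":0,"spin":0},{"fingers":1,"x":0,"y":2,"z":0,"spin":0},{"fingers":1,"x":0,"y":3,"z":0,"spin":0},{"fingers":1,"x":0,"y":4,"z":0,"spin":0},{"fingers":1,"x":0,"y":4,"z":0,"spin":0}]';python3 -c "
from h import *
plan(.6085,.0345,.227)
"
```

```text
time: 17.8
tool_pos: [0.5884, -0.1362, 0.2272]
tool_rot: [-0.049, 1.567, -0.168]
contact_force: [8.2, -1.5, -3.8]
opening: 0.0162
time: 18.42
tool_pos: [0.5932, -0.0959, 0.2271]
tool_rot: [0.099, 1.567, -0.02]
contact_force: [7.5, 2.0, -4.2]
opening: 0.0158
shift [ 0.02 13.13 -0.02] spin -0.1 | t 18.43 pos [ 0.5932 -0.0959  0.2271] jaw -6.8 F [ 7.5  2.  -4.2] op 0.0158
```

```bash
python3 -m jog '[{"fingers":1,"x":0,"y":1,"z":0.05,"spin":0},{"fingers":1,"x":0,"y":2,"z":0.05,"spin":0},{"fingers":1,"x":0,"y":3,"z":0.05,"spin":0},{"fingers":1,"x":0,"y":4,"z":0.05,"spin":0},{"fingers":1,"x":0,"y":5,"z":0.05,"spin":0}]';python3 -m jog '[{"fingers":1,"x":0,"y":1,"z":0,"spin":0},{"fingers":1,"x":0,"y":2,"z":0,"spin":0},{"fingers":1,"x":0,"y":3,"z":0,"spin":0},{"fingers":1,"x":0,"y":4,"z":0,"spin":0},{"fingers":1,"x":0,"y":4,"z":0,"spin":0}]';python3 -c "
from h import *
plan(.6085,.0345,.227)
S=shots()
for n in S: save(S[n],f'pics/{n}9.png')
a=cv2.imread('pics/top9.png')[110:190,160:280];b=cv2.imread('pics/side9.png')[130:250,260:380]
cv2.imwrite('pics/c9.png',np.hstack([cv2.resize(a,(480,320),interpolation=cv2.INTER_CUBIC),cv2.resize(b,(320,320),interpolation=cv2.INTER_CUBIC)]))
"
```

```text
time: 19.05
tool_pos: [0.5992, -0.0471, 0.2271]
tool_rot: [-0.28, 1.568, -0.399]
contact_force: [5.1, -3.1, -2.0]
opening: 0.0159
time: 19.68
tool_pos: [0.6041, -0.0065, 0.2271]
tool_rot: [0.246, 1.568, 0.127]
contact_force: [5.3, 0.9, -2.9]
opening: 0.016
shift [ 0.01  4.12 -0.05] spin -0.1 | t 19.68 pos [ 0.6041 -0.0065  0.2271] jaw -6.8 F [ 5.3  0.9 -2.9] op 0.016
```

View pics/c9.png

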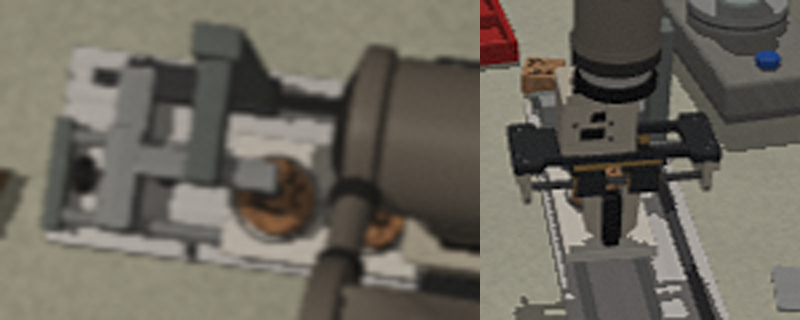

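```bash
python3 -m jog '[{"fingers":1,"x":0,"y":0.9,"z":0,"spin":0},{"fingers":1,"x":0,"y":1.8,"z":0,"spin":0},{"fingers":1,"x":0,"y":2.6,"z":0,"spin":0},{"fingers":1,"x":0,"y":3.2,"z":0,"spin":0},{"fingers":1,"x":0,"y":3.5,"z":0,"spin":0}]';python3 -m jog '[{"fingers":1,"x":0,"y":0.3,"z":0,"spin":0},{"fingers":1,"x":0,"y":0.6,"z":0,"spin":0},{"fingers":1,"x":0,"y":0.6,"z":0,"spin":0}]';python3 -c "
from h import *
plan(.6085,.0345,.227)
S=shots()
for n in S: save(S[n],f'pics/{n}10.png')
a=cv2.imread('pics/top10.png')[120:180,165:255]
cv2.imwrite('pics/c10.png',cv2.resize(a,(720,480),interpolation=cv2.INTER_CUBIC))
"
```

```text
time: 20.4
tool_pos: [0.6082, 0.0275, 0.2271]
tool_rot: [-0.169, 1.569, -0.288]
contact_force: [4.3, -3.7, -3.2]
opening: 0.0157
time: 20.78
tool_pos: [0.6089, 0.0334, 0.2271]
tool_rot: [0.005, 1.568, -0.115]
contact_force: [5.7, -0.4, -2.6]
opening: 0.0162
shift [ 0.01  0.1  -0.05] spin -0.1 | t 20.77 pos [0.6089 0.0334 0.2271] jaw -6.8 F [ 5.7 -0.4 -2.6] op 0.0162
```

View pics/c10.png

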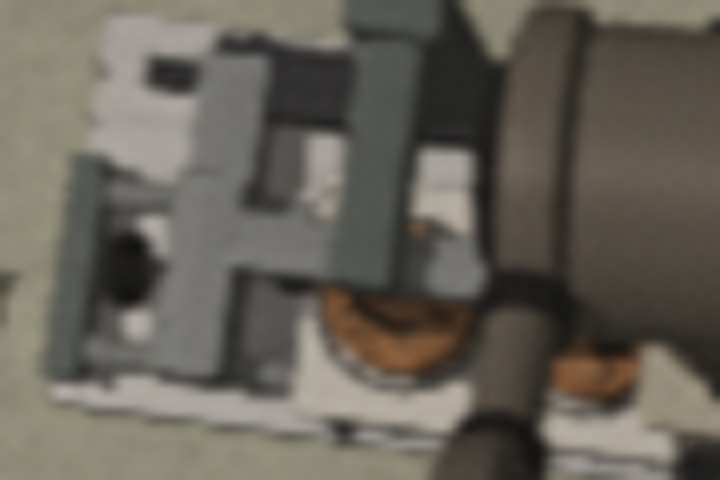

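```bash
python3 -m jog '[{"fingers":1,"x":0,"y":0.4,"z":0,"spin":0},{"fingers":1,"x":0,"y":0.8,"z":0,"spin":0},{"fingers":1,"x":0,"y":1.1,"z":0,"spin":0},{"fingers":1,"x":0,"y":1.3,"z":0,"spin":0},{"fingers":1,"x":0,"y":1.3,"z":0,"spin":0}]';python3 -m jog '[{"fingers":1,"x":0,"y":0.15,"z":0,"spin":0},{"fingers":1,"x":0,"y":0.3,"z":0,"spin":0},{"fingers":1,"x":0,"y":0.45,"z":0,"spin":0}]';python3 -c "
from h import *
plan(.6115,.055,.227)
p=robot.read_camera('top'); save(p,'pics/top11.png')
g=p['color'].astype(int)
for r in (159,161,163,165): print(r,g[r,186:208].mean(1).astype(int))
"
```

```text
time: 21.5
tool_pos: [0.6104, 0.0463, 0.2271]
tool_rot: [-0.015, 1.569, -0.135]
contact_force: [4.8, -1.4, -2.7]
opening: 0.0159
time: 21.88
tool_pos: [0.611, 0.0505, 0.2272]
tool_rot: [-0.184, 1.569, -0.303]
contact_force: [5.4, -2.5, -2.2]
opening: 0.0162
shift [ 0.01  0.46 -0.  ] spin -0.2 | t 21.88 pos [0.611  0.0505 0.2272] jaw -6.9 F [ 5.4 -2.5 -2.2] op 0.0162
159 [119 118 118 115 117 113  98  63  46  62  88 111 110  84  76  75  74  67
  60  61  56  56]
161 [119 120 117 116 117 115  95  56  46  69 114 151 152 113  78  79  80  73
  72  77  85  79]
163 [120 117 116 116 115 110  87  51  49  75 128 165 168 150 116 115 128 110
  88  79  86  94]
165 [116 118 119 118 116 105  76  50  50  72 122 159 170 169 164 144 111  91
  96  97  87  77]
```

```bash
python3 -m jog '[{"fingers":1,"x":0,"y":0.15,"z":0,"spin":0},{"fingers":1,"x":0,"y":0.3,"z":0,"spin":0},{"fingers":1,"x":0,"y":0.45,"z":0,"spin":0}]';python3 -m jog '[{"fingers":1,"x":0,"y":0.1,"z":0,"spin":0},{"fingers":1,"x":0,"y":0.2,"z":0,"spin":0}]';python3 -c "
from h import *
plan(.6115,.055,.227)
p=robot.read_camera('top'); save(p,'pics/top12.png')
g=p['color'].astype(int)
for r in (161,163,165): print(r,g[r,186:202].mean(1).astype(int))
"
```

```text
time: 22.3
tool_pos: [0.6115, 0.0549, 0.2272]
tool_rot: [-0.177, 1.569, -0.297]
contact_force: [4.7, -2.9, -3.7]
opening: 0.0162
time: 22.55
tool_pos: [0.6117, 0.0569, 0.2272]
tool_rot: [-0.191, 1.569, -0.31]
contact_force: [4.0, -3.3, -2.4]
opening: 0.0161
shift [ 0.02 -0.19 -0.  ] spin -0.2 | t 22.55 pos [0.6117 0.0569 0.2272] jaw -6.9 F [ 4.  -3.3 -2.4] op 0.0161
161 [119 119 117 117 116 115  90  62 103 149 151 113  92  93  86  77]
163 [119 116 117 115 116 111  83  66 122 168 170 149 107  82  90  92]
165 [115 118 118 119 116 103  71  68 123 165 170 170 165 143 110 108]
```

```bash
python3 -m jog '[{"fingers":1,"x":0,"y":0.1,"z":0,"spin":0},{"fingers":1,"x":0,"y":0.2,"z":0,"spin":0}]';python3 -m jog '[{"fingers":1,"x":0,"y":0.05,"z":0,"spin":0},{"fingers":1,"x":0,"y":0.1,"z":0,"spin":0}]';python3 -c "
from h import *
plan(.6115,.055,.227)
p=robot.read_camera('top')
g=p['color'].astype(int)
for r in (161,163,165): print(r,g[r,186:202].mean(1).astype(int))
"
```

```text
time: 22.85
tool_pos: [0.612, 0.0589, 0.2272]
tool_rot: [-0.167, 1.569, -0.287]
contact_force: [4.9, -2.1, -3.9]
opening: 0.0158
time: 23.1
tool_pos: [0.6121, 0.0595, 0.2272]
tool_rot: [-0.489, 1.568, -0.609]
contact_force: [4.0, -4.8, -2.4]
opening: 0.0161
shift [ 0.02 -0.46 -0.  ] spin -0.1 | t 23.1 pos [0.6121 0.0595 0.2272] jaw -6.8 F [ 4.  -4.8 -2.4] op 0.0161
161 [119 119 117 114 115 115  93  83 129 150 115  80  77  82  81  77]
163 [120 119 116 116 116 109  84  86 134 167 166 137  98  90  91  87]
165 [115 117 119 118 118 103  76  82 134 165 171 167 153 124  95  97]
```

```bash
for i in 1 2; do python3 -m jog '[{"fingers":1,"x":0,"y":0.05,"z":0,"spin":0},{"fingers":1,"x":0,"y":0.05,"z":0,"spin":0}]' | grep -E 'pos|force'; done
```

```text
tool_pos: [0.6121, 0.0596, 0.2272]
contact_force: [3.8, -6.2, -1.9]
tool_pos: [0.6122, 0.0597, 0.2272]
contact_force: [3.8, -8.5, -2.0]
```

```bash
for i in 1 2; do python3 -m jog '[{"fingers":1,"x":0,"y":0.07,"z":0,"spin":0},{"fingers":1,"x":0,"y":0.07,"z":0,"spin":0},{"fingers":1,"x":0,"y":0.07,"z":0,"spin":0}]' | grep -E 'pos|force'; done; python3 -c "
from h import *
p=robot.read_camera('top')
g=p['color'].astype(int)
for r in (161,163,165): print(r,g[r,186:202].mean(1).astype(int))"
```

```text
tool_pos: [0.6122, 0.0599, 0.2272]
contact_force: [4.2, -11.9, -1.7]
tool_pos: [0.6122, 0.0601, 0.2271]
contact_force: [1.8, -13.1, -1.1]
161 [121 119 116 117 116 113  92  84 127 148 116  80  77  81  78  74]
163 [121 118 116 116 116 110  87  83 135 169 166 137  98  88  91  86]
165 [115 118 119 120 115 104  77  81 133 166 170 168 154 122  96  97]
```

```bash
python3 -m jog '[{"fingers":0.6,"x":0,"y":0,"z":0,"spin":0},{"fingers":0.4,"x":0,"y":0,"z":0,"spin":0},{"fingers":0.4,"x":0,"y":0,"z":0,"spin":0},{"fingers":0.4,"x":0,"y":0,"z":0,"spin":0}]'; python3 -m jog '[{"fingers":0.4,"x":-2,"y":-0.5,"z":0,"spin":0},{"fingers":0.4,"x":-6,"y":-0.5,"z":0,"spin":0},{"fingers":0.4,"x":-10,"y":-0.5,"z":0,"spin":0},{"fingers":0.4,"x":-13,"y":-3,"z":-3,"spin":0},{"fingers":0.4,"x":-13,"y":-6,"z":-8,"spin":0}]';python3 -m jog '[{"fingers":0.4,"x":0,"y":-4,"z":-4,"spin":0},{"fingers":0.4,"x":0,"y":-8,"z":-8,"spin":0},{"fingers":0.4,"x":0,"y":-11,"z":-12,"spin":0},{"fingers":0.4,"x":0,"y":-11,"z":-12,"spin":0}]'; python3 -c "
from h import *
S=shots()
for n in S: save(S[n],f'pics/{n}13.png')
a=cv2.imread('pics/top13.png')[115:195,160:260];b=cv2.imread('pics/side13.png')[135:235,260:360]
cv2.imwrite('pics/c13.png',np.hstack([cv2.resize(a,(400,320),interpolation=cv2.INTER_CUBIC),cv2.resize(b,(400,320),interpolation=cv2.INTER_CUBIC)]))
g=S['top']['color'].astype(int)
for r in (161,163,165): print(r,g[r,186:202].mean(1).astype(int))
s=robot.observe();print(s['tool_pos'],s['contact_force'])"
```

```text
time: 24.95
tool_pos: [0.6116, 0.0631, 0.2272]
tool_rot: [1.494, 1.571, 1.376]
contact_force: [0.1, 0.8, 0.0]
opening: 0.0512
time: 25.58
tool_pos: [0.5253, 0.0125, 0.3595]
tool_rot: [-0.009, 1.564, -0.127]
contact_force: [0.1, -1.2, -0.6]
opening: 0.0552
time: 26.08
tool_pos: [0.3907, -0.0829, 0.3574]
tool_rot: [-3.083, 1.57, 3.078]
contact_force: [0.8, -0.5, 0.1]
opening: 0.055
161 [108 108 107 105 106 103  83  77 117 135 107  72  71  72  69  65]
163 [109 107 107 105 105 100  79  75 122 155 151 125  89  82  84  79]
165 [106 107 108 107 107  94  69  74 123 153 157 154 140 112  87  87]
[ 0.39303243 -0.08235069  0.35767569] [ 0.44322647  0.45140437 -0.25913399]
```

View pics/c13.png

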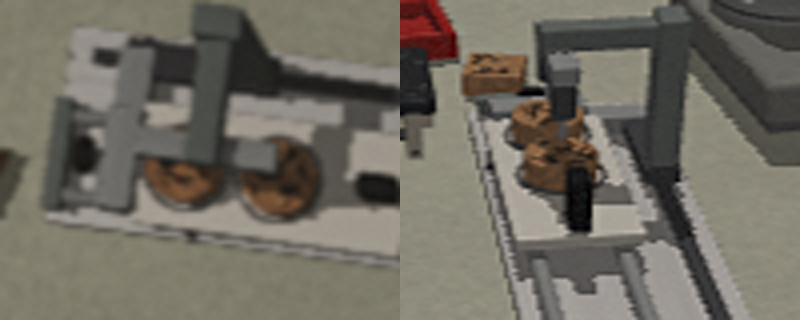

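The carriage is against the stop, both cakes are in their rings under the punch, and the gripper is clear.

```bash
python3 -c "
from h import *
a=cv2.imread('pics/top0.png').astype(int);b=cv2.imread('pics/top13.png').astype(int)
for r in(161,163):print(a[r,184:196].mean(1).astype(int),b[r,184:196].mean(1).astype(int))
print(robot.hand_in())"
```

```text
[103  98 100 100  98  95  97  95  77  46  41  53] [111 106 108 108 107 105 106 103  83  77 117 135]
[96 98 99 99 99 98 96 94 72 44 43 57] [103 108 109 107 107 105 105 100  79  75 122 155]
the job is handed in; nothing more can be done
None
```

I set the two round cakes in the carriage's two seats, then slid the carriage by its handle under the punch and up against the stop. The job was handed in at about 26 s.

**What the last checks showed**
- **Contact with the stop:** pushing on built the force up to about 13 N (it holds about 45 N) while the handle moved only about 0.5 mm. The camera image of the joint stayed the same after I let go.
- **Stop position:** its edge sits at the same pixel column as in the first picture, so it was not shifted.
- **Cakes:** the final views show both inside their rings under the punch. Before the slide, their tops measured about 68 mm above the bench, which means both lay flat.
- **Bystanders:** the arm went near neither the square cakes nor the jar. I made no separate measurement of them at the end.

**What disagreed:** for the second cake the two cameras differed by 2 to 3 mm on its position in the gripper, so I corrected its placing using the side view. It ended about 2 mm off centre in its seat, within the 3 mm clearance.

I viewed 11 pictures, one over the budget of 10.

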